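# Turn the back-to-front candle tray round in its sleeve and latch it

### The arm

A 6-joint arm with a two-finger parallel gripper is mounted at the origin on a cart in front of the work surface, level with it; the furniture and walls round the work are solid. World frame = base frame: x ahead of the robot, y to its left, z up, the work surface at z = 0. Lengths are in mm, angles in rad, forces in N, time in s.
With the tool pointing down it reaches from about 275 to 850 mm from the base axis. Payload 19 kg.
Tool frame: the origin (TCP) lies midway between the tips of the shut fingers; the grasp point (between the pads) lies r.tcp_to_grasp behind it (r.tcp_to_grasp is the distance from the TCP to the grasp point, in mm); z points along the fingers, y is the line along which they close (so a half turn about z gives the same grasp; the last joint's range is limited). The gripper opens to 85 mm and grips with 20 to 120 N. Pads are 22 mm wide; open, the fingers measure 114 mm over their backs; the gripper's body (76 mm by 85 mm) begins 54 mm behind the grasp point. The pads swing forward as they close: fully open they stand 13 mm farther back than shut.
Start: joints at [-1.367, 0.15, 1.437, -0, 1.554, -0.134], TCP at [190.535, -542.482, 231.267] pointing down, gripper open.
Joint ranges: [-2.8, 2.8], [-0.68, 2.1], [0.12, 2.68], [-1.39, 4.53], [0.16, 2.79], [-2.81, 2.81]. Speed limits (rad/s): [1.89, 1.89, 2.22, 3.01, 3.01, 3.01].

### API

Orientations are given as a unit quaternion [x, y, z, w].
In Python, from bench import r gives the robot as it stands. The module is installed in compiled form; this text tells all that it offers.
- The arm moves only by the shell command python3 -m handwheel 'ROWS' [FORCE]. ROWS is JSON, a list of rows, each a list of 3 entries, a list of its own where there are three numbers: the turn, a rotation vector about the world's x, y, z in rad, then the shift along the world's x, y, z in mm, then the opening, from 0 (shut) to 1 (fully open). A call has exactly 8 rows; each row is the pose to reach, as a shift and turn from the pose commanded when the call began; what a row does not reach only later rows make up. A row lasts 1/10 s, in which the tool goes at most 50 mm and 8.59 degrees, less where a joint would pass 70% of its speed; a pose out of reach is approached as far as the arm can. A call with a gripper value outside its range is refused whole. The fingers move at their own pace and stop on an object; FORCE is the grip in N (left out, the last holds). Time passes only in rows, so rows that repeat a pose let the fingers close, or fill a call up. It gives the time, the measured TCP pose, the force, the opening and the grip force at its end, in the units of the state.
- r.sense(): the state, without advancing time (a new reading comes with each control period).
- r.snapshot(name): name is "scene" or "side" or "wrist"; returns a dict with "image" (400x640x3 uint8, red, green, blue), "camera_matrix" (3x3 intrinsics, pixels), "distortion" ([k1, k2, p1, p2, k3] as OpenCV has them; the pictures are not rectified), "xyz" and "rotation" of the camera in the world; the wrist camera has in their place "hand_eye" (4x4, takes a point from camera to tool coordinates, whose origin is the TCP and whose axes are the flange's). Camera axes: x right, y down, z forward; pixel columns grow to the right and rows downward; lengths in mm; the calibration is good to about 2 mm. A picture is of the moment at which its call begins: read the wrist's pose just before it. There is no depth.
- r.finish_job(): hands the job in; it is judged then, once.
The state is a dict: "time": time; "joint_pos": joint angles; "qvel": joint speeds; "joint_torque": joint torques, N m; "tcp_pos": TCP position; "tcp_rot": TCP orientation; "contact_force": force on the tool from outside, world axes, zero at the start; "ft_torque": the same for the moment, N m; "width": finger opening in mm; "finger_force": force on a finger pad.
Only numpy, scipy, OpenCV 4.12 (cv2) and the standard library are available. Lean on these libraries where they do the work, as an engineer would, in place of code of your own. Each camera call takes 0.05 s, during which the arm holds its last target. There are 200 camera calls.

### The job

The candle tray has been put into its wooden sleeve back to front, so its plain end sticks out and the latch has nothing to catch. Slide the tray right out, turn it end for end, and slide it fully home again with the lip pull outwards, keeping it upright and both candles in it. Then press the steel latch lever down so that it holds the tray, and leave the things standing around where they are.

Things in the scene. Friction and masses are not known exactly. Their poses are not given: they have to be found in the camera images.
- sleeve: Brown wooden sleeve screwed to the worktop: tunnel 100 mm long (x), 78 wide (y), 58 high. Origin: centre of its underside, on the worktop. Mouth at x = -50, back wall's inner face at x = +43. Inside 64 wide, 47 high over a 4 mm floor, which runs on 50 mm in front of the mouth as a tongue. A small latch bracket stands on the middle of the roof by the mouth, its pin at x = -38, z = 64 mm.
- sleeve_mouth (a point): Centre of the sleeve's mouth, 27.5 mm above the worktop; axes as the sleeve's: -x points out of the mouth, z up.
- tray_mid (a point): Centre of the loose pale wooden tray (half-way up, 21 mm above its underside): open on top, 184 mm long with its lip (x), 60 wide (y), 42 high (z), 0.3 to 0.45 kg. Side walls 6 mm, floor 5. Lip pull at its -x end, plain end at +x. In the sleeve it has 2 mm of play on each side and 5 mm above. It starts the wrong way round: plain end sticking 93 to 108 mm out of the mouth.
- tray_lip (a point): Middle of the outer face of the tray's lip pull (-x end), 33 mm above the tray's underside. The lip is 14 mm long, 56 wide, 12 thick; the end wall behind it is 8 mm thick. Fully home and the right way round, this point is 91 mm out of the mouth: at x = -141, y = 0 mm in the sleeve's frame.
- tray_plain (a point): Middle of the outer face of the tray's plain end (+x end), 21 mm above the underside; full-height end wall, 8 mm thick. Behind it lies the long compartment, 48 mm wide inside, empty for the first 25 mm or more. Fully home and the right way round: at x = +43 mm in the sleeve's frame (against the back wall).
- tray_bar (a point): Top middle of the tray's cross-bar (6 mm thick, as high as the walls), 31 mm from the tray's centre towards the lip. Between it and the lip's end wall is the 36 mm long pocket for the latch finger. The two candles lie on its other side.
- candle_a: Tealight candle, 38 mm across, 15 high, lying loose in the tray's long compartment. Origin: centre of its underside.
- candle_b: Second tealight candle like the first, in the same compartment, nearer the tray's plain end. Origin: centre of its underside.
- latch (a joint): Angle of the steel latch lever on the sleeve's roof, rad: 0 = lowered and level (stop), up to 1.2 as its front end rises. Starts at about 0.4 to 0.6 and stays where it is left; about 1 N on the tab moves it. 12 mm wide, reaches 71 mm forward from its pin. Lowered with no tray in, it bars the mouth.
- latch_tab (a point): Upper side of the lever's thumb tab (16 x 26 mm), where to press: 62 mm from the pin, 68 mm above the worktop when lowered. A hook finger under the lever, 49 to 55 mm from the pin, 28 mm deep, drops into the tray's pocket in front of the cross-bar; with the tray more than about 4 mm short of home it lands on the bar instead.
- salt_shaker: Glass shaker with a grey top, 44 mm across, 90 high, bystander. Origin: centre of its underside.
- tin: Food tin, 57 mm across, 72 high, bystander. Origin: centre of its underside.
- onion: Yellow onion, 75 mm across, 77 high, bystander. Origin: centre of its underside.
Mind the look-alikes: they are no part of the job. What is shaped like the sleeve but pink is not meant.

How it is judged:
By the outcome, as a careful person would: the job done as asked, in the order asked, and still so for the second after the job is handed in, with the robot touching nothing.
It also fails if it takes over 64 s, if anything falls off the work surface, if the arm or the gripper's body presses on something with over 40 N, if the wrist force passes 120 N, or if a joint passes its speed limit or range.

## Working session

There is one attempt and no reset: what is moved stays moved. The work goes in short steps, Python scripts to look and compute and a shell command to move; the robot and the scene stay as the last step left them, time stands still between calls to the robot, and variables do not carry over. Pictures are saved under pics/ and viewed, at most 10 in all, crops included, and the job is handed in when it is done.

```bash
mkdir -p pics; cat > h.py <<'E'
from bench import r
import numpy as np, cv2
from scipy.spatial.transform import Rotation as R
def snap(n):
    s=r.sense(); d=r.snapshot(n)
    if n=="wrist":
        T=np.eye(4);T[:3,:3]=R.from_quat(s["tcp_rot"]).as_matrix();T[:3,3]=s["tcp_pos"]
        C=T@np.array(d["hand_eye"]); d["xyz"]=C[:3,3]; d["rotation"]=C[:3,:3]
    else:
        d["xyz"]=np.array(d["xyz"]); q=np.array(d["rotation"]); d["rotation"]=q if q.shape==(3,3) else R.from_quat(q).as_matrix()
    return d
def ray(d,px):
    u=cv2.undistortPoints(np.array(px,float).reshape(-1,1,2),np.array(d["camera_matrix"],float),np.array(d["distortion"],float)).reshape(-1,2)
    return np.c_[u,np.ones(len(u))]@d["rotation"].T
def plane(d,px,z):
    v=ray(d,px); return d["xyz"]+v*((z-d["xyz"][2])/v[:,2])[:,None]
def proj(d,P):
    Rm=d["rotation"].T; rv=cv2.Rodrigues(Rm)[0]
    return cv2.projectPoints(np.array(P,float).reshape(-1,3),rv,-Rm@d["xyz"],np.array(d["camera_matrix"],float),np.array(d["distortion"],float))[0].reshape(-1,2)
def save(d,n,crop=None,f=1):
    im=d["image"][...,::-1]
    if crop: x0,y0,x1,y1=crop; im=im[y0:y1,x0:x1]
    cv2.imwrite("pics/"+n,cv2.resize(im,None,fx=f,fy=f,interpolation=cv2.INTER_CUBIC))
E
python3 - <<'E'
from h import *
import pickle
print(r.tcp_to_grasp, r.sense())
for n in("scene","side"):
    d=snap(n); print(n,d["xyz"],d["rotation"][:,2]); save(d,n+"0.png"); pickle.dump(d,open(n+"0.pkl","wb"))
E
```

```text
18.700000000000003 {'time': 0.0, 'joint_pos': array([-1.36700610e+00,  1.50964329e-01,  1.43801215e+00, -1.63508220e-05,
        1.55377556e+00, -1.34003442e-01]), 'qvel': array([-1.53207895e-03,  1.31432110e-03,  8.84473715e-05, -4.08261182e-05,
        3.31200707e-05, -2.11040199e-03]), 'joint_torque': array([-2.10409016e-04, -7.13057399e+01, -5.70869172e+01, -2.25316335e-04,
        8.74627236e-03,  6.58411318e-05]), 'tcp_pos': array([ 190.48506833, -542.28258924,  230.69719691]), 'tcp_rot': array([ 9.85770613e-01,  1.68095098e-01, -2.83924209e-05, -5.79052106e-04]), 'contact_force': array([-0.25603707,  0.60738415,  0.34688194]), 'ft_torque': array([ 0.02084129, -0.00474318, -0.03845429]), 'finger_force': 0.0, 'width': 85.42169963236047}
scene [ -1.06960606 817.00222962 779.80104544] [ 0.43197069 -0.68440942 -0.58735429]
side [ 327.98576194 1324.10955124  806.14011663] [ 0.12447169 -0.87026434 -0.47659917]
```

View pics/scene0.png

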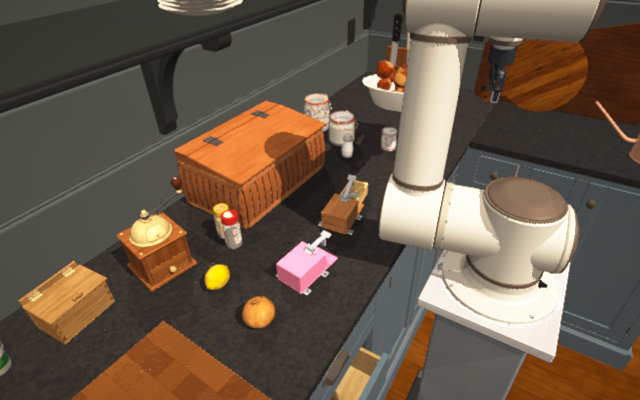

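View pics/side0.png

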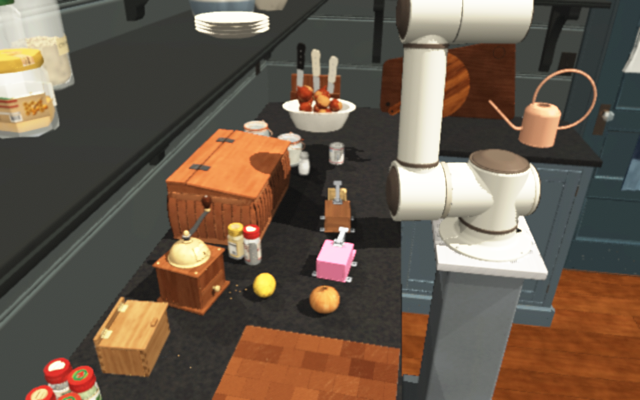

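The scene view shows the brown sleeve at about (342,210), with the tray end and raised latch towards (358,190). The tin is at (389,138) and the shaker at (347,147). The pink decoy is at (303,265). The orange/onion is at (258,312). In the side view the sleeve is at (337,218) and the tray end at (340,194).

```bash
python3 - <<'E'
from h import *
import pickle
a=pickle.load(open("scene0.pkl","rb"));b=pickle.load(open("side0.pkl","rb"))
np.set_printoptions(precision=1,suppress=True)
print("scene: sleeve front-left bottom, latch end, tray end, tin, shaker,onion, box corner",plane(a,[(322,226),(349,233),(352,180),(389,148),(347,156),(258,325),(240,222),(326,160)],0))
print(plane(a,[(322,208),(352,215),(360,185)],58))
print("side",plane(b,[(325,232),(350,232),(340,185),(337,163),(304,174)],0))
save(a,"z.png",(300,120,420,250),5)
E
```

```text
scene: sleeve front-left bottom, latch end, tray end, tin, shaker,onion, box corner [[ 484.3   53.1    0. ]
 [ 401.    40.2    0. ]
 [ 520.9 -203.5    0. ]
 [ 500.5 -467.     0. ]
 [ 612.1 -335.     0. ]
 [ 431.   418.6    0. ]
 [ 706.8  161.1   -0. ]
 [ 665.7 -271.6    0. ]]
[[ 489.6   42.2   58. ]
 [ 399.8   27.    58. ]
 [ 447.6 -115.5   58. ]]
side [[ 482.1   59.5    0. ]
 [ 406.7   46.5    0. ]
 [ 471.1 -264.7    0. ]
 [ 503.7 -455.     0. ]
 [ 615.3 -332.5    0. ]]
```

View pics/z.png

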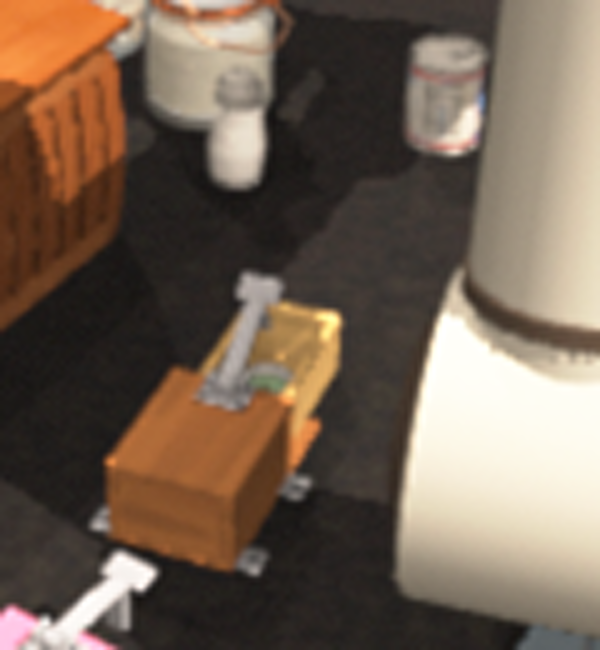

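The zoom shows the sleeve roof with the latch raised over the protruding plain end, and the mouth facing roughly −y in the world. I put the sleeve centre near (450,−2) and the tray end near (473,−150). Next I go above it and look with the wrist camera.

```bash
python3 -m handwheel '[[[0,0,0.69],[140,200,30],1],[[0,0,0.69],[140,200,30],1],[[0,0,0.69],[140,200,30],1],[[0,0,0.69],[140,200,30],1],[[0,0,0.69],[140,200,30],1],[[0,0,0.69],[140,200,30],1],[[0,0,0.69],[140,200,30],1],[[0,0,0.69],[140,200,30],1]]' 80
python3 -m handwheel '[[[0,0,0.69],[140,170,30],1],[[0,0,0.69],[140,170,30],1],[[0,0,0.69],[140,170,30],1],[[0,0,0.69],[140,170,30],1],[[0,0,0.69],[140,170,30],1],[[0,0,0.69],[140,170,30],1],[[0,0,0.69],[140,170,30],1],[[0,0,0.69],[140,170,30],1]]'
python3 - <<'E'
from h import *
import pickle
d=snap("wrist"); print(d["xyz"],d["rotation"]); save(d,"w1.png"); pickle.dump(d,open("w1.pkl","wb"))
E
```

```text
time: 0.9
tcp_pos: [330.2, -342.9, 260.9]
tcp_rot: [0.871, 0.491, -0.0, -0.0]
contact_force: [-0.2, 0.4, 0.0]
width: 85.0
finger_force: 0.0
time: 1.7
tcp_pos: [470.0, -173.7, 290.8]
tcp_rot: [0.654, 0.756, -0.0, -0.0]
contact_force: [0.4, -0.2, -0.2]
width: 85.6
finger_force: 0.0
[ 462.21582869 -108.43565789  433.04085304] [[ 9.89745147e-01  1.37960691e-01  3.70323032e-02]
 [ 1.42844468e-01 -9.55836463e-01 -2.56850371e-01]
 [-3.84288658e-05  2.59506268e-01 -9.65741423e-01]]
```

View pics/w1.png

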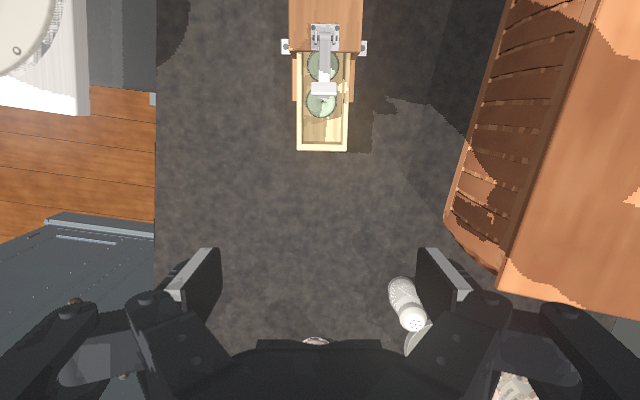

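The wrist view shows the tray end's top edge from (297,151) to (347,151), and the roof edge at the mouth from (289,50) to (362,51). The latch tab is at (323,88), and the candles are at (321,67) and (321,101).

```bash
python3 - <<'E'
from h import *
import pickle
np.set_printoptions(precision=1,suppress=True)
d=pickle.load(open("w1.pkl","rb"))
t=plane(d,[(297,151),(347.5,151)],46);print("tray end",t,np.linalg.norm(t[1]-t[0]))
m=plane(d,[(289,51),(362.5,51.5)],58);print("mouth",m,np.linalg.norm(m[1]-m[0]))
s=plane(d,[(297.5,100),(344.5,100)],46);print("tray sides",s)
rf=plane(d,[(290,3),(289.5,45),(364,3),(362.5,45)],58);print(rf)
print("tab",plane(d,[(323,88)],98))
print("candle",plane(d,[(321,101),(321,67)],24))
v=t.mean(0)-m.mean(0);print(v,np.hypot(v[0],v[1]),"yaw of outward from -y",np.arctan2(v[0],-v[1]))
e=t[1]-t[0];print("tray yaw",np.arctan2(e[1],e[0]), "mouth yaw",np.arctan2(*(m[1]-m[0])[[1,0]]))
# refine edges by gradient: light tray mask
hsv=cv2.cvtColor(d["image"],cv2.COLOR_RGB2HSV)
k=cv2.inRange(hsv,(15,40,120),(35,200,255)); k[:40]=0;k[160:]=0;k[:,:280]=0;k[:,370:]=0
ys,xs=np.nonzero(k);print(xs.min(),xs.max(),ys.max())
for y in(110,120,130,140):
    x=np.nonzero(k[y])[0];print(y,x.min(),x.max(),plane(d,[(x.min(),y),(x.max()+1,y)],46)[:,:2].ravel())
E
```

```text
tray end [[ 443.4 -156.8   46. ]
 [ 503.  -148.2   46. ]] 60.23571297992489
mouth [[422.1 -50.8  58. ]
 [500.  -40.1  58. ]] 78.6208004643041
tray sides [[436.7 -99.   46. ]
 [490.  -91.3  46. ]]
[[417.7  -5.4  58. ]
 [422.  -44.9  58. ]
 [493.3   5.5  58. ]
 [498.9 -33.8  58. ]]
tab [[463.5 -85.5  98. ]]
candle [[463.5 -95.5  24. ]
 [458.  -57.5  24. ]]
[  12.1 -107.   -12. ] 107.67624161694371 yaw of outward from -y 0.11292404660899498
tray yaw 0.14332395866777325 mouth yaw 0.13698128559942419
289 369 158
110 296 348 [ 436.3 -110.2  496.9 -101.4]
120 296 347 [ 437.7 -121.3  497.6 -112.7]
130 296 347 [ 439.2 -132.6  499.5 -123.9]
140 296 347 [ 440.6 -144.1  501.5 -135.3]
```

The measured sizes match the given ones (60.2 and 78.6 mm), with yaw about 0.14 and the tray protruding 107 mm. I descend, straddle the plain end, grip and pull.

```bash
python3 -m handwheel '[[[0,0,0],[2,28,-40],1],[[0,0,0],[2,30,-90],1],[[0,0,0],[2,30,-140],1],[[0,0,0],[2,30,-190],1],[[0,0,0],[2,30,-235],1],[[0,0,0],[2,30,-265],1],[[0,0,0],[2,30,-286],1],[[0,0,0],[2,30,-286],1]]' 60
python3 -m handwheel '[[[0,0,0],[0,0,0],0.5],[[0,0,0],[0,0,0],0.5],[[0,0,0],[0,0,0],0.5],[[0,0,0],[0,0,0],0.5],[[0,0,0],[0,0,0],0.5],[[0,0,0],[0,0,0],0.5],[[0,0,0],[0,0,0],0.5],[[0,0,0],[0,0,0],0.5]]' 60
```

```text
time: 2.55
tcp_pos: [470.6, -142.7, 2.8]
tcp_rot: [0.654, 0.756, -0.001, -0.002]
contact_force: [-0.9, -0.4, 0.6]
width: 85.8
finger_force: 0.0
time: 3.35
tcp_pos: [473.1, -143.2, 6.9]
tcp_rot: [0.653, 0.757, 0.0, 0.001]
contact_force: [-3.5, -2.1, 5.5]
width: 59.1
finger_force: 64.5
```

```bash
python3 -m handwheel '[[[0,0,0],[1,-8,0],0.5],[[0,0,0],[3,-24,0],0.5],[[0,0,0],[6,-42,0],0.5],[[0,0,0],[8.5,-60,0],0.5],[[0,0,0],[11,-78,0],0.5],[[0,0,0],[13.5,-96,0],0.5],[[0,0,0],[16,-112,0],0.5],[[0,0,0],[17.5,-125,0],0.5]]'
python3 -m handwheel '[[[0,0,0],[0,0,0],0.5],[[0,0,0],[0,0,-2],0.5],[[0,0,0],[0,0,-3],1],[[0,0,0],[0,0,-3],1],[[0,0,0],[0,0,-3],1],[[0,0,0],[0,0,-3],1],[[0,0,0],[0,0,30],1],[[0,0,0],[0,0,75],1]]'
python3 -m handwheel '[[[0,0,0],[-2,10,45],1],[[0,0,0],[-6,25,90],1],[[0,0,0],[-6,30,140],1],[[0,0,0],[-6,30,190],1],[[0,0,0],[-6,30,210],1],[[0,0,0],[-6,30,210],1],[[0,0,0],[-6,30,210],1],[[0,0,0],[-6,30,210],1]]'
python3 - <<'E'
from h import *
import pickle
d=snap("wrist"); save(d,"w2.png"); pickle.dump(d,open("w2.pkl","wb"))
E
```

```text
time: 4.15
tcp_pos: [490.1, -269.4, 5.0]
tcp_rot: [0.653, 0.757, -0.0, 0.0]
contact_force: [-0.3, 0.8, -4.4]
width: 59.0
finger_force: 66.5
time: 4.95
tcp_pos: [489.0, -266.5, 79.4]
tcp_rot: [0.653, 0.757, -0.0, -0.002]
contact_force: [1.4, -0.4, -0.5]
width: 85.4
finger_force: 0.0
time: 5.75
tcp_pos: [483.7, -237.2, 288.9]
tcp_rot: [0.653, 0.757, -0.0, -0.001]
contact_force: [-0.3, 0.8, -0.9]
width: 85.5
finger_force: 0.0
```

View pics/w2.png

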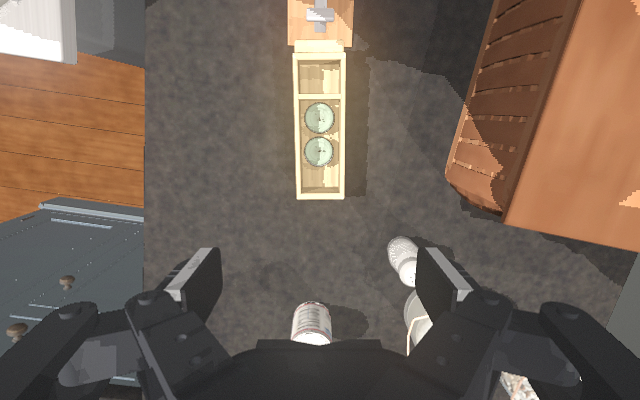

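The tray is out, with its lip at (319,46) still over the tongue. The bar is at (319,97), the candles at (319,118) and (319,152), and the plain end's edge runs from (296,199) to (345,199).

```bash
python3 - <<'E'
from h import *
import pickle
np.set_printoptions(precision=1,suppress=True)
d=pickle.load(open("w2.pkl","rb"))
t=plane(d,[(296.5,199),(345,199)],43);print(t, np.linalg.norm(t[1]-t[0]),t.mean(0))
b=plane(d,[(319.5,97),(318.5,40),(293,56),(345,56)],45);print(b)
v=b[0]-t.mean(0);print(np.linalg.norm(v),np.arctan2(-v[0],v[1]))
c=b[2:].mean(0)-t.mean(0);print(np.linalg.norm(c),np.arctan2(-c[0],c[1]))
print(r.sense()["joint_pos"])
E
```

```text
[[ 463.9 -279.3   43. ]
 [ 523.6 -270.5   43. ]] 60.330689347197314 [ 493.8 -274.9   43. ]
[[ 474.5 -155.4   45. ]
 [ 464.6  -96.8   45. ]
 [ 439.1 -116.9   45. ]
 [ 496.  -108.5   45. ]]
121.04579822976726 0.16038600301358558
164.28295739375332 0.16037281495895753
[-0.6  0.1  1.4 -0.   1.7 -0.7]
```

```bash
python3 -m handwheel '[[[0,0,0],[-4,45,-15],1],[[0,0,0],[-9,82,-40],1],[[0,0,0],[-9,82,-90],1],[[0,0,0],[-9,82,-140],1],[[0,0,0],[-9,82,-190],1],[[0,0,0],[-9,82,-235],1],[[0,0,0],[-9,82,-265],1],[[0,0,0],[-9,82,-284],1]]' 70
python3 -m handwheel '[[[0,0,0],[0,0,0],1],[[0,0,0],[0,0,0],0.5],[[0,0,0],[0,0,0],0.5],[[0,0,0],[0,0,0],0.5],[[0,0,0],[0,0,0],0.5],[[0,0,0],[0,0,0],0.5],[[0,0,0],[0,0,0],0.5],[[0,0,0],[0,0,0],0.5]]' 70
python3 -m handwheel '[[[0,0,0],[0,0,10],0.5],[[0,0,0],[0,-10,20],0.5],[[0,0,0],[-3,-30,20],0.5],[[0,0,0],[-7,-50,20],0.5],[[0,0,0],[-11,-70,20],0.5],[[0,0,0],[-15,-90,20],0.5],[[0,0,0],[-15,-90,12],0.5],[[0,0,0],[-15,-90,2],0.5]]'
```

```text
time: 6.6
tcp_pos: [473.2, -154.6, 2.9]
tcp_rot: [0.653, 0.757, -0.001, -0.002]
contact_force: [-0.1, -0.6, 0.7]
width: 85.2
finger_force: 0.0
time: 7.4
tcp_pos: [475.6, -155.8, 7.6]
tcp_rot: [0.653, 0.757, 0.0, 0.001]
contact_force: [-1.9, 0.4, 7.6]
width: 59.3
finger_force: 76.8
time: 8.2
tcp_pos: [460.2, -246.3, 8.7]
tcp_rot: [0.654, 0.757, 0.0, 0.001]
contact_force: [-0.5, 0.2, -3.4]
width: 58.8
finger_force: 76.6
```

```bash
python3 -m handwheel '[[[0,0,0],[0,0,-2],0.5],[[0,0,0],[0,0,-4],0.5],[[0,0,0],[0,0,-5],1],[[0,0,0],[0,0,-5],1],[[0,0,0],[0,0,-5],1],[[0,0,0],[0,0,-5],1],[[0,0,0],[0,0,-5],1],[[0,0,0],[0,0,-5],1]]'
python3 -m handwheel '[[[0,0,0],[0,0,-1],0.5],[[0,0,0],[0,0,-1],0.5],[[0,0,0],[0,0,-1],0.5],[[0,0,0],[0,0,-1],0.5],[[0,0,0],[0,0,-1],0.5],[[0,0,0],[0,0,-1],0.5],[[0,0,0],[0,0,-1],0.5],[[0,0,0],[0,0,-1],0.5]]' 80
```

```text
time: 9.0
tcp_pos: [460.0, -245.4, 3.2]
tcp_rot: [0.653, 0.757, -0.0, -0.0]
contact_force: [0.3, -0.7, -0.0]
width: 85.1
finger_force: 0.0
time: 9.8
tcp_pos: [460.1, -245.5, 2.4]
tcp_rot: [0.653, 0.757, -0.0, 0.0]
contact_force: [-1.5, 1.4, 6.2]
width: 59.4
finger_force: 87.1
```

```bash
python3 -m handwheel '[[[0,0,0],[0,0,8],0.5],[[0,0,0],[0,0,18],0.5],[[0,0,-0.08],[0,0,25],0.5],[[0,0,-0.2],[0,0,25],0.5],[[0,0,-0.33],[0,0,25],0.5],[[0,0,-0.46],[0,0,25],0.5],[[0,0,-0.59],[0,0,25],0.5],[[0,0,-0.72],[0,0,25],0.5]]'
python3 -m handwheel '[[[0,0,-0.13],[0,0,0],0.5],[[0,0,-0.26],[0,0,0],0.5],[[0,0,-0.39],[0,0,0],0.5],[[0,0,-0.52],[0,0,0],0.5],[[0,0,-0.65],[0,0,0],0.5],[[0,0,-0.78],[0,0,0],0.5],[[0,0,-0.91],[0,0,0],0.5],[[0,0,-1.04],[0,0,0],0.5]]'
python3 -m handwheel '[[[0,0,-0.13],[0,0,0],0.5],[[0,0,-0.26],[0,0,0],0.5],[[0,0,-0.39],[0,0,0],0.5],[[0,0,-0.52],[0,0,0],0.5],[[0,0,-0.65],[0,0,0],0.5],[[0,0,-0.78],[0,0,0],0.5],[[0,0,-0.91],[0,0,0],0.5],[[0,0,-1.04],[0,0,0],0.5]]'
python3 -m handwheel '[[[0,0,-0.1],[0,0,0],0.5],[[0,0,-0.2],[0,0,0],0.5],[[0,0,-0.28],[0,0,0],0.5],[[0,0,-0.34],[0,0,0],0.5],[[0,0,-0.348],[0,0,0],0.5],[[0,0,-0.348],[0,0,0],0.5],[[0,0,-0.348],[0,0,0],0.5],[[0,0,-0.348],[0,0,0],0.5]]'
python3 - <<'E'
from h import *
import pickle
print(r.sense()["joint_pos"])
d=snap("wrist"); save(d,"w3.png"); pickle.dump(d,open("w3.pkl","wb"))
d=snap("scene"); pickle.dump(d,open("s3.pkl","wb"))
E
```

```text
time: 10.6
tcp_pos: [460.1, -245.5, 27.9]
tcp_rot: [0.879, 0.476, 0.0, 0.0]
contact_force: [0.3, -0.0, -4.6]
width: 59.1
finger_force: 87.0
time: 11.4
tcp_pos: [460.1, -245.5, 27.9]
tcp_rot: [1.0, -0.024, 0.0, 0.0]
contact_force: [0.6, 0.6, -4.3]
width: 59.4
finger_force: 87.0
time: 12.2
tcp_pos: [460.1, -245.6, 28.0]
tcp_rot: [0.856, -0.517, 0.0, -0.0]
contact_force: [-0.5, 0.2, -4.1]
width: 59.1
finger_force: 87.0
time: 13.0
tcp_pos: [460.0, -245.5, 27.4]
tcp_rot: [0.755, -0.655, 0.0, -0.0]
contact_force: [-1.3, 0.8, -4.0]
width: 59.1
finger_force: 86.8
[-6.38067491e-01  2.01120225e-01  1.81492058e+00  4.12078662e-05
  1.12543145e+00  2.36191733e+00]
```

View pics/w3.png

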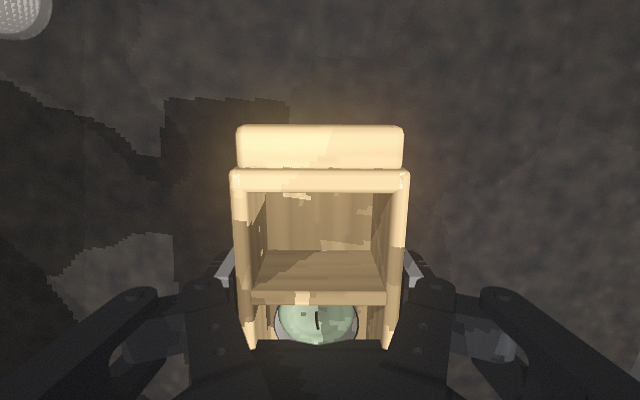

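The tray is upright with its lip at (320,147) on the camera side. One candle shows at (318,322), behind the bar. I lower it, line it up outside the mouth and then insert gently.

```bash
python3 -m handwheel '[[[0,0,0],[8,5,-2],0.5],[[0,0,0],[18,11,-8],0.5],[[0,0,0],[27.5,16.5,-14],0.5],[[0,0,0],[27.5,16.5,-18.5],0.5],[[0,0,0],[26,27,-18.5],0.5],[[0,0,0],[23.5,45,-18.5],0.5],[[0,0,0],[21,63,-18.5],0.5],[[0,0,0],[19.5,74,-18.5],0.5]]'
python3 -m handwheel '[[[0,0,0],[-0.4,3,0],0.5],[[0,0,0],[-0.8,6,0],0.5],[[0,0,0],[-1.3,9,0],0.5],[[0,0,0],[-1.7,12,0],0.5],[[0,0,0],[-2.1,15,0],0.5],[[0,0,0],[-2.1,15,0],0.5],[[0,0,0],[-2.1,15,0],0.5],[[0,0,0],[-2.1,15,0],0.5]]'
```

```text
time: 13.9
tcp_pos: [479.0, -169.3, 8.9]
tcp_rot: [0.755, -0.655, -0.0, -0.0]
contact_force: [-0.8, 0.2, -4.2]
width: 58.9
finger_force: 87.1
time: 14.7
tcp_pos: [479.0, -166.5, 11.5]
tcp_rot: [0.755, -0.656, 0.008, 0.005]
contact_force: [-12.5, -93.4, -2.0]
width: 59.3
finger_force: 87.9
```

It met the mouth rim. I back off and look.

```bash
python3 -m handwheel '[[[0,0,0],[2.8,-20,0],0.5],[[0,0,0],[5.6,-40,0],0.5],[[0,0,0],[5.6,-40,0],0.5],[[0,0,0],[5.6,-40,0],0.5],[[0,0,0],[5.6,-40,0],0.5],[[0,0,0],[5.6,-40,0],0.5],[[0,0,0],[5.6,-40,0],0.5],[[0,0,0],[5.6,-40,0],0.5]]'
python3 - <<'E'
from h import *
import pickle
for n in("scene","side"):
    d=snap(n); pickle.dump(d,open(n+"4.pkl","wb"))
    p=proj(d,[462,-60,50])[0]; print(p)
    x,y=p.astype(int)
    im=d["image"][y-45:y+45,x-40:x+60,::-1]
    cv2.imwrite(f"pics/{n}4.png",cv2.resize(im,None,fx=4,fy=4,interpolation=cv2.INTER_CUBIC))
a,b=[cv2.imread(f"pics/{n}4.png") for n in("scene","side")]
cv2.imwrite("pics/c4.png",np.hstack([a,b]))
E
```

```text
time: 15.5
tcp_pos: [483.1, -196.2, 8.8]
tcp_rot: [0.755, -0.656, 0.0, -0.0]
contact_force: [0.3, 0.7, -1.5]
width: 59.0
finger_force: 98.1
[347.32252382 194.87309599]
[336.51840963 199.732287  ]
```

View pics/c4.png

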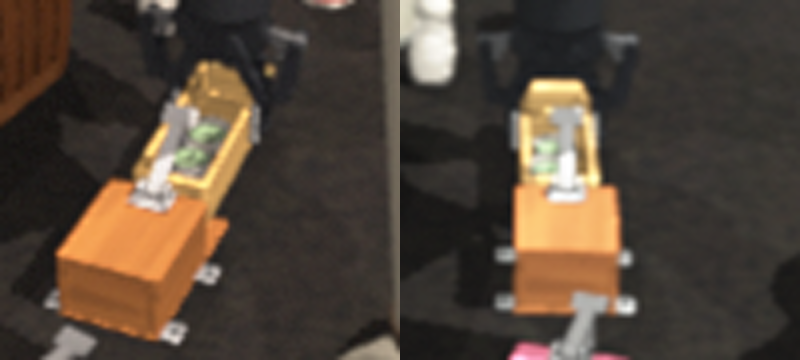

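In the side crop the tray (mid ≈559) looks offset from the sleeve (mid ≈566), so it is laterally misaligned. I set the tray down on the tongue and measure both in one wrist view.

```bash
python3 -m handwheel '[[[0,0,0],[0,0,-2],0.5],[[0,0,0],[0,0,-4],0.5],[[0,0,0],[0,0,-4],1],[[0,0,0],[0,0,-4],1],[[0,0,0],[0,0,-4],1],[[0,0,0],[0,0,-4],1],[[0,0,0],[0,0,30],1],[[0,0,0],[0,0,80],1]]'
python3 -m handwheel '[[[0,0,0],[0,0,50],1],[[0,0,0.1],[-3,20,95],1],[[0,0,0.2],[-6,50,130],1],[[0,0,0.3],[-9,90,160],1],[[0,0,0.3],[-12,130,165],1],[[0,0,0.3],[-15,140,165],1],[[0,0,0.3],[-15,140,165],1],[[0,0,0.3],[-15,140,165],1]]'
python3 - <<'E'
from h import *
import pickle
d=snap("wrist"); save(d,"w5.png"); pickle.dump(d,open("w5.pkl","wb")); print(d["xyz"],r.sense()["joint_pos"])
E
```

```text
time: 16.4
tcp_pos: [481.6, -195.7, 87.6]
tcp_rot: [0.755, -0.656, -0.002, 0.0]
contact_force: [0.9, -1.1, 1.0]
width: 85.8
finger_force: 0.0
time: 17.2
tcp_pos: [468.0, -57.0, 253.4]
tcp_rot: [0.845, -0.535, -0.0, 0.0]
contact_force: [0.1, 0.0, -0.0]
width: 85.1
finger_force: 0.0
[ 497.58625638 -115.96883896  395.57705156] [-2.85267503e-01 -7.38945339e-02  1.62592986e+00 -2.35107971e-04
  1.59018630e+00  2.41640666e+00]
```

View pics/w5.png

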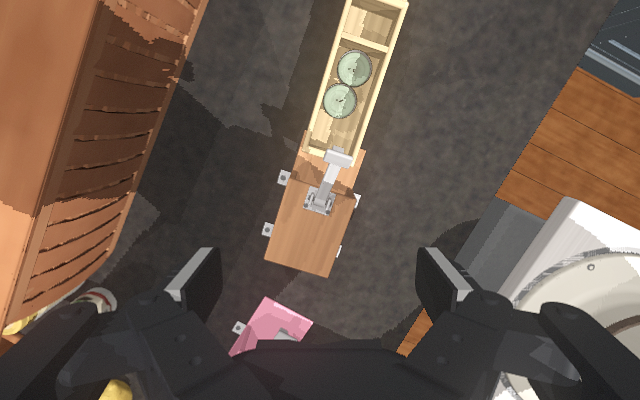

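The view shows the roof with back corners at about (264,261) and (329,277), and the mouth edge near rows 185–200. The tray's sides run from (345,10) to (305,152) and from (408,5) to about (360,155). Both candles are in it.

```bash
python3 - <<'E'
from h import *
import pickle
np.set_printoptions(precision=1,suppress=True)
d=pickle.load(open("w5.pkl","rb"))
g=cv2.GaussianBlur(d["image"],(3,3),0).astype(float)
hsv=cv2.cvtColor(d["image"],cv2.COLOR_RGB2HSV)
o=np.array([461.5,-45.5]);u=np.array([.1395,-.990]);e=np.array([.990,.1395])
# sample lines across the sleeve axis at known height; find strongest edges in world coords
def prof(dist,z,s):
    P=np.c_[o+u*dist+e*s[:,None],np.full(len(s),z)]
    p=proj(d,P).astype(np.float32)
    return cv2.remap(g.astype(np.float32),p[:,0].reshape(1,-1),p[:,1].reshape(1,-1),cv2.INTER_LINEAR)[0]
s=np.arange(-50,50,.25)
def edges(dist,z,half,tol=9):
    c=prof(dist,z,s); G=np.linalg.norm(c[6:]-c[:-6],axis=1); sc=s[3:-3]
    out=[]
    for h in(-half,half):
        k=abs(sc-h)<tol; out.append(sc[k][G[k].argmax()])
    return out
for dist in(-90,-80,-70,-60,-50,-40,-30):print("roof",dist,edges(dist,58,39))
for dist in(45,55,65,75,85,95,105,115,125,135,145):print("tray",dist,edges(dist,46.5-(dist-40)*.024,30))
# roof end: along axis
for off in(-25,0,25):
    t=np.arange(-120,-80,.25);P=np.c_[o+u*t[:,None]+e*off,np.full(len(t),58)];p=proj(d,P).astype(np.float32)
    c=cv2.remap(g.astype(np.float32),p[:,0].reshape(1,-1),p[:,1].reshape(1,-1),cv2.INTER_LINEAR)[0]
    G=np.linalg.norm(c[6:]-c[:-6],axis=1);print("back",off,t[3:-3][G.argmax()])
for off in(-28,-24,-20,20,24,28):
    for z,nm,lo,hi in((58,"mouth",-20,15),(46,"plain",10,60)):
        t=np.arange(lo,hi,.25);P=np.c_[o+u*t[:,None]+e*off,np.full(len(t),z)];p=proj(d,P).astype(np.float32)
        c=cv2.remap(g.astype(np.float32),p[:,0].reshape(1,-1),p[:,1].reshape(1,-1),cv2.INTER_LINEAR)[0]
        G=np.linalg.norm(c[6:]-c[:-6],axis=1);print(nm,off,t[3:-3][G.argmax()],G.max())
E
```

```text
roof -90 [np.float64(-38.5), np.float64(38.0)]
roof -80 [np.float64(-39.0), np.float64(38.0)]
roof -70 [np.float64(-41.75), np.float64(47.75)]
roof -60 [np.float64(-42.0), np.float64(47.75)]
roof -50 [np.float64(-39.5), np.float64(37.75)]
roof -40 [np.float64(-39.75), np.float64(37.5)]
roof -30 [np.float64(-40.0), np.float64(37.0)]
tray 45 [np.float64(-34.5), np.float64(34.75)]
tray 55 [np.float64(-27.25), np.float64(32.0)]
tray 65 [np.float64(-27.25), np.float64(31.75)]
tray 75 [np.float64(-27.0), np.float64(31.75)]
tray 85 [np.float64(-27.25), np.float64(32.0)]
tray 95 [np.float64(-27.5), np.float64(32.0)]
tray 105 [np.float64(-27.5), np.float64(31.75)]
tray 115 [np.float64(-27.5), np.float64(31.75)]
tray 125 [np.float64(-27.25), np.float64(31.75)]
tray 135 [np.float64(-27.5), np.float64(31.5)]
tray 145 [np.float64(-27.5), np.float64(31.75)]
back -25 -99.5
back 0 -99.25
back 25 -99.0
mouth -28 9.5 84.69269
plain -28 51.5 84.345024
mouth -24 10.25 62.030666
plain -24 30.75 55.306366
mouth -20 11.25 60.792603
plain -20 41.0 119.049515
mouth 20 0.0 25.549343
plain 20 38.0 115.64035
mouth 24 0.0 31.692165
plain 24 38.0 113.24684
mouth 28 0.25 35.741932
plain 28 53.75 56.242405
```

```bash
python3 - <<'E'
from h import *
import pickle
o=np.array([461.5,-45.5]);u=np.array([.1395,-.990]);e=np.array([.990,.1395])
s=np.arange(-50,50,.25)
def edges(d,dist,z,half,tol=5):
    g=cv2.GaussianBlur(d["image"],(3,3),0).astype(np.float32)
    P=np.c_[o+u*dist+e*s[:,None],np.full(len(s),z)];p=proj(d,P).astype(np.float32)
    c=cv2.remap(g,p[:,0].reshape(1,-1),p[:,1].reshape(1,-1),cv2.INTER_LINEAR)[0]
    w=10 if d["fixed"] else 6
    G=np.linalg.norm(c[w:]-c[:-w],axis=1); sc=s[w//2:-(w//2)];out=[]
    for h in(-half,half):
        k=abs(sc-h)<tol; out.append(float(sc[k][G[k].argmax()]))
    return out+[sum(out)/2]
for f,roof,tray in(("w1",(-46,-40,-30,-20,-10),(60,70,80,90,100)),("w2",(-5,-10,-14),(80,100,120,140,160,180,200)),("w5",(-95,-90,-85,-80,-50,-45,-40,-35,-30,-20),(60,100,140)),
  ("side0",(-90,-70,-50,-30,-10),(80,90,100)),("side4",(-90,-70,-50,-30,-10),(60,80,100,120)),("scene4",(-90,-70,-50,-30,-10),(60,80,100,120))):
    d=pickle.load(open(f+".pkl","rb"));d["fixed"]=f[0]=="s"
    for q in roof:print(f,"roof",q,edges(d,q,58,39))
    for q in tray:print(f,"tray",q,edges(d,q,46 if f!="side4" else 48,30))
E
```

```text
w1 roof -46 [-39.5, 37.25, -1.125]
w1 roof -40 [-39.75, 37.25, -1.25]
w1 roof -30 [-39.75, 37.0, -1.375]
w1 roof -20 [-40.0, 37.0, -1.5]
w1 roof -10 [-40.75, 43.0, 1.125]
w1 tray 60 [-33.5, 25.75, -3.875]
w1 tray 70 [-33.75, 25.75, -4.0]
w1 tray 80 [-34.0, 26.0, -4.0]
w1 tray 90 [-34.0, 25.25, -4.375]
w1 tray 100 [-34.25, 25.25, -4.5]
w2 roof -5 [-43.75, 34.25, -4.75]
w2 roof -10 [-43.75, 34.25, -4.75]
w2 roof -14 [-43.75, 34.25, -4.75]
w2 tray 80 [-33.0, 26.0, -3.5]
w2 tray 100 [-32.25, 26.5, -2.875]
w2 tray 120 [-32.5, 26.5, -3.0]
w2 tray 140 [-31.5, 26.75, -2.375]
w2 tray 160 [-31.75, 27.25, -2.25]
w2 tray 180 [-31.0, 27.75, -1.625]
w2 tray 200 [-31.0, 28.25, -1.375]
w5 roof -95 [-38.75, 38.5, -0.125]
w5 roof -90 [-38.5, 38.0, -0.25]
w5 roof -85 [-39.0, 38.0, -0.5]
w5 roof -80 [-39.0, 38.0, -0.5]
w5 roof -50 [-39.5, 37.75, -0.875]
w5 roof -45 [-39.5, 37.25, -1.125]
w5 roof -40 [-39.75, 37.5, -1.125]
w5 roof -35 [-39.75, 37.5, -1.125]
w5 roof -30 [-40.0, 37.0, -1.5]
w5 roof -20 [-40.0, 37.0, -1.5]
w5 tray 60 [-27.0, 32.25, 2.625]
w5 tray 100 [-27.25, 31.75, 2.25]
w5 tray 140 [-27.0
[... 280 characters left out ...]
side0 tray 100 [-34.5, 26.5, -4.0]
side4 roof -90 [-40.75, 37.5, -1.625]
side4 roof -70 [-41.75, 38.25, -1.75]
side4 roof -50 [-43.0, 37.75, -2.625]
side4 roof -30 [-40.5, 37.25, -1.625]
side4 roof -10 [-42.0, 37.75, -2.125]
side4 tray 60 [-29.25, 33.5, 2.125]
side4 tray 80 [-30.0, 33.0, 1.5]
side4 tray 100 [-31.0, 33.0, 1.0]
side4 tray 120 [-31.5, 34.75, 1.625]
scene4 roof -90 [-43.5, 35.75, -3.875]
scene4 roof -70 [-43.0, 36.0, -3.5]
scene4 roof -50 [-43.5, 36.5, -3.5]
scene4 roof -30 [-43.5, 35.75, -3.875]
scene4 roof -10 [-43.75, 34.25, -4.75]
scene4 tray 60 [-25.5, 30.0, 2.25]
scene4 tray 80 [-25.25, 31.0, 2.875]
scene4 tray 100 [-25.25, 32.75, 3.75]
scene4 tray 120 [-32.75, 34.75, 1.0]
```

All views agree: the sleeve yaw is about 0.121, not 0.14, and the tray must go about 7 mm towards −x laterally. I regrasp nearer the lip, correct and retry.

```bash
python3 -m handwheel '[[[0,0,-0.1],[5,-45,0],1],[[0,0,-0.2],[10,-90,0],1],[[0,0,-0.3],[15,-135,-10],1],[[0,0,-0.3],[18,-157,-50],1],[[0,0,-0.3],[18,-157,-100],1],[[0,0,-0.3],[18,-157,-150],1],[[0,0,-0.3],[18,-157,-200],1],[[0,0,-0.3],[18,-157,-235],1]]' 80
python3 -m handwheel '[[[0,0,0],[0,0,-12],1],[[0,0,0],[0,0,-14],1],[[0,0,0],[0,0,-14],0.5],[[0,0,0],[0,0,-14],0.5],[[0,0,0],[0,0,-14],0.5],[[0,0,0],[0,0,-14],0.5],[[0,0,0],[0,0,-14],0.5],[[0,0,0],[0,0,-14],0.5]]'
```

```text
time: 18.05
tcp_pos: [484.2, -214.0, 15.0]
tcp_rot: [0.754, -0.656, -0.002, 0.0]
contact_force: [0.4, 0.6, 0.2]
width: 85.4
finger_force: 0.0
time: 18.85
tcp_pos: [487.2, -214.3, 7.0]
tcp_rot: [0.755, -0.656, 0.002, -0.0]
contact_force: [0.2, -1.0, 5.2]
width: 59.2
finger_force: 85.7
```

```bash
python3 -m handwheel '[[[0,0,0],[0,0,3],0.5],[[-0.01,-0.0015,0],[0,0,5],0.5],[[-0.02,-0.003,-0.017],[0,0,5],0.5],[[-0.02,-0.003,-0.017],[-7.2,-1,5],0.5],[[-0.02,-0.003,-0.017],[-7.2,-1,5],0.5],[[-0.02,-0.003,-0.017],[-9,14,5],0.5],[[-0.02,-0.003,-0.017],[-10.6,27,5],0.5],[[-0.02,-0.003,-0.017],[-10.6,27,5],0.5]]'
python3 - <<'E'
from h import *
import pickle
o=np.array([461.5,-45.5]);u=np.array([.1395,-.990]);e=np.array([.990,.1395])
s_=r.sense();p=s_["tcp_pos"];q=p[:2]-o;print(p,"s",q@e,"d",q@u,R.from_quat(s_["tcp_rot"]).as_matrix().round(3),s_["contact_force"])
for n in("side","scene"):
    d=snap(n);pickle.dump(d,open(n+"6.pkl","wb"))
a,b=[pickle.load(open(n+"6.pkl","rb"))["image"][150:250,290:390,::-1] for n in("scene","side")]
cv2.imwrite("pics/c6.png",cv2.resize(np.hstack([a,b]),None,fx=4,fy=4,interpolation=cv2.INTER_CUBIC))
E
```

```text
time: 19.65
tcp_pos: [475.1, -184.6, 9.7]
tcp_rot: [0.75, -0.662, 0.007, 0.006]
contact_force: [-0.3, -0.1, -3.4]
width: 59.2
finger_force: 86.9
[ 475.07070569 -184.60536928    9.67170888] s -5.970200382971191 d 139.6074290354345 [[ 0.124 -0.992  0.003]
 [-0.992 -0.124 -0.019]
 [ 0.019 -0.    -1.   ]] [-0.25019894 -0.14926121 -3.36170935]
```

View pics/c6.png

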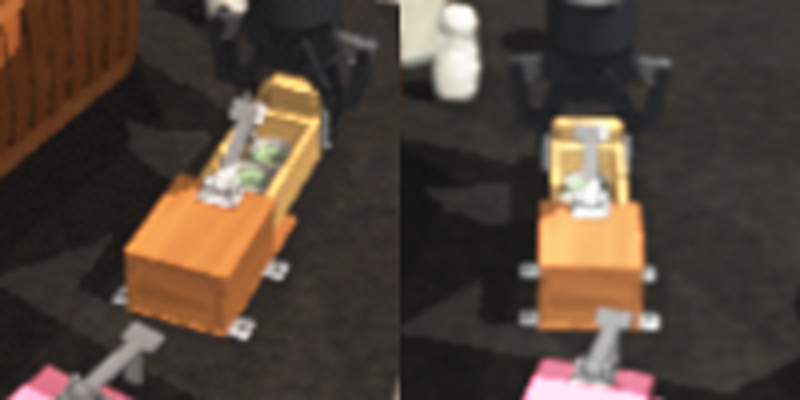

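The side crop now has the tray (mid ≈590) in line with the sleeve mouth (mid ≈590). I insert gently.

```bash
python3 -m handwheel '[[[0,0,0],[-0.4,3,0],0.5],[[0,0,0],[-0.7,6,0],0.5],[[0,0,0],[-1.1,9,0],0.5],[[0,0,0],[-1.3,11,0],0.5],[[0,0,0],[-1.5,12.5,0],0.5],[[0,0,0],[-1.5,12.5,0],0.5],[[0,0,0],[-1.5,12.5,0],0.5],[[0,0,0],[-1.5,12.5,0],0.5]]'
```

```text
time: 20.55
tcp_pos: [473.9, -174.0, 9.7]
tcp_rot: [0.749, -0.662, 0.008, 0.007]
contact_force: [-0.0, 0.6, -3.4]
width: 58.9
finger_force: 86.9
```

```bash
python3 -m handwheel '[[[0,0,0],[-0.4,3,0],0.5],[[0,0,0],[-0.7,6,0],0.5],[[0,0,0],[-1.1,9,0],0.5],[[0,0,0],[-1.2,10,0],0.5],[[0,0,0],[-1.2,10,0],0.5],[[0,0,0],[-1.2,10,0],0.5],[[0,0,0],[-1.2,10,0],0.5],[[0,0,0],[-1.2,10,0],0.5]]'
```

```text
time: 21.35
tcp_pos: [472.7, -164.0, 9.7]
tcp_rot: [0.749, -0.662, 0.008, 0.007]
contact_force: [0.4, 1.6, -1.9]
width: 59.0
finger_force: 87.0
```

```bash
python3 -m handwheel '[[[0,0,0],[-0.5,4,0],0.5],[[0,0,0],[-1,8,0],0.5],[[0,0,0],[-1.5,12,0],0.5],[[0,0,0],[-1.9,16,0],0.5],[[0,0,0],[-2.4,20,0],0.5],[[0,0,0],[-2.5,21,0],0.5],[[0,0,0],[-2.5,21,0],0.5],[[0,0,0],[-2.5,21,0],0.5]]'
```

```text
time: 22.15
tcp_pos: [470.3, -142.7, 9.8]
tcp_rot: [0.749, -0.662, 0.008, 0.006]
contact_force: [0.5, 3.5, 1.2]
width: 58.7
finger_force: 87.3
```

```bash
python3 -m handwheel '[[[0,0,0],[0,0,-2],0.5],[[0,0,0],[0,0,-2],1],[[0,0,0],[0,0,-2],1],[[0,0,0],[0,0,-2],1],[[0,0,0],[0,0,-2],1],[[0,0,0],[0.5,-4,25],1],[[0,0,0],[1,-8,55],1],[[0,0,0],[1,-8,60],1]]'
python3 -m handwheel '[[[0.02,0.003,0],[4,-35,0],1],[[0.02,0.003,0],[9.5,-78,0],0.35],[[0.02,0.003,0],[9.5,-78,-30],0.35],[[0.02,0.003,0],[9.5,-78,-56],0.35],[[0.02,0.003,0],[9.5,-78,-56],0.35],[[0.02,0.003,0],[9.5,-78,-56],0.35],[[0.02,0.003,0],[9.5,-78,-56],0.35],[[0.02,0.003,0],[9.5,-78,-56],0.35]]' 60
python3 - <<'E'
from h import *
import pickle
o=np.array([461.5,-45.5]);u=np.array([.1395,-.990]);e=np.array([.990,.1395])
for n in("side","wrist"):
    d=snap(n);pickle.dump(d,open(n+"7.pkl","wb"))
save(d,"w7.png")
E
```

```text
time: 22.95
tcp_pos: [472.6, -151.9, 72.8]
tcp_rot: [0.749, -0.662, 0.01, 0.006]
contact_force: [0.4, 0.5, -1.2]
width: 85.5
finger_force: 0.0
time: 23.75
tcp_pos: [481.4, -229.2, 15.1]
tcp_rot: [0.75, -0.662, 0.001, -0.0]
contact_force: [0.6, -0.0, -0.8]
width: 30.1
finger_force: 0.0
```

View pics/w7.png

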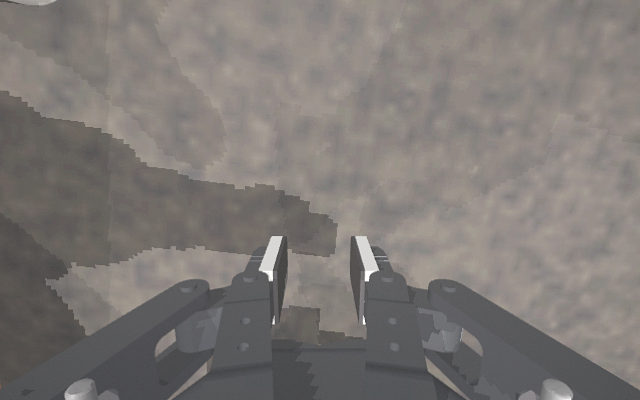

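The view shows only the fingers, at (275,270) and (362,270), over bare worktop. The tray is behind the gripper, as planned. I push the lip home with the two fingers.

```bash
python3 -m handwheel '[[[0,0,0],[-1.2,10,0],0.35],[[0,0,0],[-2.2,18,0],0.35],[[0,0,0],[-3,25,0],0.35],[[0,0,0],[-3.9,32,0],0.35],[[0,0,0],[-4.7,39,0],0.35],[[0,0,0],[-5.6,46,0],0.35],[[0,0,0],[-6.4,53,0],0.35],[[0,0,0],[-7.2,59.5,0],0.35]]'
python3 -m handwheel '[[[0,0,0],[-0.4,3,0],0.35],[[0,0,0],[-0.7,6,0],0.35],[[0,0,0],[-1.1,9,0],0.35],[[0,0,0],[-1.5,12,0],0.35],[[0,0,0],[-1.7,14,0],0.35],[[0,0,0],[-1.9,16,0],0.35],[[0,0,0],[-1.9,16,0],0.35],[[0,0,0],[-1.9,16,0],0.35]]'
```

```text
time: 24.65
tcp_pos: [473.6, -169.1, 13.9]
tcp_rot: [0.749, -0.662, 0.0, 0.0]
contact_force: [0.5, -3.5, 2.4]
width: 30.2
finger_force: 1.9
time: 25.45
tcp_pos: [471.5, -153.2, 13.6]
tcp_rot: [0.749, -0.662, -0.0, -0.0]
contact_force: [0.7, -2.4, 0.5]
width: 29.7
finger_force: 0.7
```

```bash
python3 -m handwheel '[[[0,0,0],[-0.2,1,0],0.35],[[0,0,0],[-0.3,2,0],0.35],[[0,0,0],[-0.4,3,0],0.35],[[0,0,0],[-0.5,4,0],0.35],[[0,0,0],[-0.5,4,0],0.35],[[0,0,0],[-0.5,4,0],0.35],[[0,0,0],[-0.5,4,0],0.35],[[0,0,0],[-0.5,4,0],0.35]]'
python3 -m handwheel '[[[0,0,0],[-0.1,1,0],0.35],[[0,0,0],[-0.2,2,0],0.35],[[0,0,0],[-0.2,2,0],0.35],[[0,0,0],[-0.2,2,0],0.35],[[0,0,0],[-0.2,2,0],0.35],[[0,0,0],[-0.2,2,0],0.35],[[0,0,0],[-0.2,2,0],0.35],[[0,0,0],[-0.2,2,0],0.35]]'
```

```text
time: 26.25
tcp_pos: [471.1, -149.4, 13.8]
tcp_rot: [0.749, -0.662, -0.0, 0.0]
contact_force: [0.4, -0.3, 0.3]
width: 29.7
finger_force: 0.0
time: 27.05
tcp_pos: [470.9, -147.5, 13.7]
tcp_rot: [0.749, -0.662, -0.0, 0.0]
contact_force: [0.5, 0.7, -1.1]
width: 29.9
finger_force: 0.0
```

```bash
python3 -m handwheel '[[[0,0,0],[-0.1,1,0],0.35],[[0,0,0],[-0.2,2,0],0.35],[[0,0,0],[-0.4,3,0],0.35],[[0,0,0],[-0.4,3,0],0.35],[[0,0,0],[-0.4,3,0],0.35],[[0,0,0],[-0.4,3,0],0.35],[[0,0,0],[-0.4,3,0],0.35],[[0,0,0],[-0.4,3,0],0.35]]'
```

```text
time: 27.85
tcp_pos: [471.2, -147.0, 14.4]
tcp_rot: [0.749, -0.662, 0.002, 0.001]
contact_force: [0.1, -25.7, -2.4]
width: 30.0
finger_force: 12.3
```

The tray is against the back wall: 26 N, with the TCP 102 mm out as predicted. I retreat and go above the tab.

```bash
python3 -m handwheel '[[[0,0,0],[2,-15,0],0.35],[[0,0,0],[4,-35,0],0.35],[[0,0,0],[4,-35,45],0],[[0,0,0],[4,-35,90],0],[[0,0,0],[4,-35,136],0],[[0,0,0],[4,-35,146],0],[[0,0,0],[4,-35,146],0],[[0,0,0],[4,-35,146],0]]'
python3 - <<'E'
from h import *
import pickle
o=np.array([461.5,-45.5]);u=np.array([.1207,-.9927]);e=np.array([.9927,.1207])
o=o-1.85*e
d=snap("wrist");pickle.dump(d,open("w8.pkl","wb"));sc=snap("scene");sd=snap("side");pickle.dump(sd,open("side8.pkl","wb"))
# scan along sleeve axis for edges of lip/endwall/bar in wrist & side views
for nm,dd in(("wrist",d),("side",sd),("scene",sc)):
    g=cv2.GaussianBlur(dd["image"],(3,3),0).astype(np.float32)
    for off in(-15,-20,20):
        t=np.arange(15,110,.5);P=np.c_[o+u*t[:,None]+e*off,np.full(len(t),44)];p=proj(dd,P).astype(np.float32)
        c=cv2.remap(g,p[:,0].reshape(1,-1),p[:,1].reshape(1,-1),cv2.INTER_LINEAR)[0]
        print(nm,off,p[0].round(),[int(x) for x in c.mean(1)[::6]])
E
```

```text
time: 28.65
tcp_pos: [474.1, -179.4, 158.4]
tcp_rot: [0.749, -0.662, -0.001, 0.0]
contact_force: [-0.6, -0.1, -0.2]
width: 0.1
finger_force: 0.0
wrist -15 [334. 321.] [87, 88, 88, 88, 89, 92, 92, 88, 94, 94, 95, 95, 96, 95, 97, 97, 96, 128, 206, 190, 176, 151, 131, 112, 95, 245, 222, 146, 138, 136, 133, 134]
wrist -20 [340. 321.] [93, 93, 93, 94, 93, 94, 93, 87, 93, 93, 94, 95, 95, 96, 124, 110, 96, 96, 86, 86, 99, 96, 91, 93, 97, 245, 222, 152, 142, 131, 129, 134]
wrist 20 [296. 321.] [93, 93, 93, 93, 94, 93, 94, 86, 94, 94, 95, 96, 96, 97, 113, 100, 96, 97, 97, 98, 112, 100, 103, 99, 100, 246, 219, 114, 104, 108, 110, 106]
side -15 [341. 201.] [129, 131, 141, 151, 161, 170, 173, 171, 167, 160, 154, 153, 153, 158, 166, 175, 188, 199, 210, 220, 222, 219, 212, 188, 167, 141, 112, 91, 79, 67, 65, 65]
side -20 [343. 201.] [119, 125, 141, 158, 172, 185, 190, 188, 185, 178, 170, 169, 167, 170, 175, 182, 191, 202, 211, 219, 221, 218, 211, 187, 164, 138, 110, 86, 73, 60, 57, 56]
side 20 [330. 201.] [126, 132, 138, 146, 156, 165, 170, 175, 176, 176, 177, 178, 180, 185, 190, 198, 206, 214, 221, 226, 225, 225, 209, 192, 169, 138, 110, 91, 71, 62, 58, 54]
scene -15 [352. 198.] [100, 108, 119, 133, 149, 162, 162, 156, 146, 138, 133, 131, 130, 130, 131, 134, 139, 155, 174, 190, 204, 205, 203, 180, 154, 119, 87, 69, 55, 53, 52, 53]
scene -20 [354. 198.] [99, 106, 119, 134, 149, 162, 162, 155, 147, 138, 134, 132, 131, 130, 132, 132, 142, 153, 172, 189, 201, 208, 201, 186, 155, 123, 91, 67, 57, 52, 53, 54]
scene 20 [341. 195.] [120, 122, 123, 125, 131, 140, 143, 140, 137, 133, 136, 144, 155, 163, 168, 170, 170, 170, 168, 166, 162, 158, 156, 155, 156, 155, 156, 162, 171, 188, 204, 217]
```

All views put the lip's outer edge about 91 mm out and the bar at about 31 mm, so the tray is home. Now I press the latch.

```bash
python3 -m handwheel '[[[0,0,0],[-5,45,0],0],[[0,0,0],[-9.6,88,0],0],[[0,0,0],[-9.6,88,-10],0],[[0,0,0],[-9.6,88,-30],0],[[0,0,0],[-9.6,88,-45],0],[[0,0,0],[-9.6,88,-52],0],[[0,0,0],[-9.6,88,-58],0],[[0,0,0],[-9.6,88,-62],0]]'
python3 -m handwheel '[[[0,0,0],[0,0,-4],0],[[0,0,0],[0,0,-8],0],[[0,0,0],[0,0,-12],0],[[0,0,0],[0,0,-16],0],[[0,0,0],[0,0,-20],0],[[0,0,0],[0,0,-24],0],[[0,0,0],[0,0,-26],0],[[0,0,0],[0,0,-26],0]]'
```

```text
time: 29.6
tcp_pos: [465.0, -91.7, 97.4]
tcp_rot: [0.749, -0.662, -0.0, 0.0]
contact_force: [0.1, -0.9, 0.5]
width: -0.2
finger_force: 0.3
time: 30.4
tcp_pos: [464.8, -91.4, 71.5]
tcp_rot: [0.749, -0.662, -0.0, 0.0]
contact_force: [-1.4, -0.8, -0.8]
width: -0.2
finger_force: 0.0
```

```bash
python3 -m handwheel '[[[0,0,0],[0,0,-1],0],[[0,0,0],[0,0,-2],0],[[0,0,0],[0,0,-3],0],[[0,0,0],[0,0,-4],0],[[0,0,0],[0,0,-5],0],[[0,0,0],[0,0,-5],0],[[0,0,0],[0,0,-5],0],[[0,0,0],[0,0,-5],0]]'
```

```text
time: 31.2
tcp_pos: [465.3, -91.6, 67.6]
tcp_rot: [0.749, -0.662, 0.001, -0.0]
contact_force: [-3.5, 1.1, 13.3]
width: -0.2
finger_force: 6.4
```

It stops at z≈68 with 13 N, so the lever is on its stop. I retreat and check numerically.

```bash
python3 -m handwheel '[[[0,0,0],[0,0,15],0],[[0,0,0],[0,0,50],0],[[0,0,0],[0,-10,100],0],[[0,0,0],[0,-10,150],0],[[0,0,0],[0,-10,180],0],[[0,0,0],[0,-10,180],0],[[0,0,0],[0,-10,180],0],[[0,0,0],[0,-10,180],0]]'
python3 - <<'E'
from h import *
import pickle
d=snap("wrist"); o=np.array([461.5,-45.5]);u=np.array([.1207,-.9927]);e=np.array([.9927,.1207]);o=o-1.85*e
im=d["image"].astype(np.float32)
def line(z,off,t):
    P=np.c_[o+u*t[:,None]+e*off,np.full(len(t),z)];p=proj(d,P).astype(np.float32)
    return cv2.remap(im,p[:,0].reshape(1,-1),p[:,1].reshape(1,-1),cv2.INTER_LINEAR)[0]
t=np.arange(20,104,2.)
for off,z in((0,68),(9,68),(-9,68),(20,46),(-20,46)):
    c=line(z,off,t); print(off,z,[f"{int(a)}:{int(b.max()-b.min())}:{int(b.mean())}" for a,b in zip(t,c)])
# green candle tops
hsv=cv2.cvtColor(d["image"],cv2.COLOR_RGB2HSV);k=cv2.inRange(hsv,(40,20,60),(90,255,255))
n,_,st,ce=cv2.connectedComponentsWithStats(k)
for i in range(1,n):
    if st[i,4]>60:
        q=plane(d,[ce[i]],19+5)[0][:2]-o;print("green",st[i,4],ce[i].round(),"d",q@u,"s",q@e)
a=pickle.load(open("side0.pkl","rb"))["image"].astype(int);b=snap("side")["image"].astype(int)
D=(abs(a-b).max(2)>50).astype(np.uint8);n,_,st,ce=cv2.connectedComponentsWithStats(D)
print([st[i].tolist() for i in range(1,n) if st[i,4]>25])
E
```

```text
time: 32.0
tcp_pos: [464.6, -101.3, 245.6]
tcp_rot: [0.749, -0.662, -0.001, 0.0]
contact_force: [-0.7, -1.2, -1.3]
width: -0.4
finger_force: 0.0
0 68 ['20:3:249', '22:4:249', '24:4:249', '26:4:249', '28:4:249', '30:5:249', '32:5:249', '34:5:249', '36:4:249', '38:4:249', '40:4:249', '42:4:250', '44:4:239', '46:4:239', '48:5:241', '50:4:243', '52:5:242', '54:5:241', '56:5:240', '58:6:217', '60:59:140', '62:62:149', '64:65:166', '66:65:164', '68:65:164', '70:66:164', '72:65:158', '74:54:234', '76:49:237', '78:53:235', '80:73:208', '82:48:238', '84:52:236', '86:45:239', '88:41:241', '90:42:240', '92:65:227', '94:39:109', '96:22:90', '98:24:90', '100:23:87', '102:22:88']
9 68 ['20:21:129', '22:22:130', '24:23:132', '26:24:146', '28:27:207', '30:27:200', '32:27:200', '34:54:179', '36:68:181', '38:66:169', '40:57:134', '42:59:137', '44:13:201', '46:3:241', '48:4:241', '50:5:243', '52:4:243', '54:5:242', '56:5:240', '58:7:215', '60:71:202', '62:72:214', '64:70:219', '66:70:220', '68:72:214', '70:67:225', '72:71:210', '74:56:233', '76:49:237', '78:54:234', '80:72:207', '82:48:238', '84:50:237
[... 1565 characters left out ...]
239', '74:48:238', '76:63:225', '78:69:209', '80:46:239', '82:50:237', '84:47:238', '86:43:240', '88:42:240', '90:63:228', '92:46:120', '94:22:88', '96:23:90', '98:24:91', '100:22:88', '102:22:90']
green 129 [308. 210.] d 9.716023672905374 s 12.21539876619715
[[313, 0, 263, 165, 16042], [487, 0, 7, 14, 41], [329, 21, 8, 8, 39], [466, 70, 75, 105, 5050], [215, 136, 70, 26, 880], [296, 136, 14, 23, 129], [329, 142, 16, 18, 157], [391, 160, 120, 107, 6679], [522, 163, 19, 50, 581], [251, 164, 22, 11, 99], [280, 170, 11, 31, 130], [493, 177, 13, 27, 218], [326, 181, 21, 21, 259], [506, 183, 6, 16, 46], [514, 202, 10, 22, 97], [335, 227, 12, 15, 83], [349, 227, 7, 6, 34], [318, 239, 39, 32, 445]]
```

```bash
python3 -c "
from bench import r
print(r.finish_job())"
```

```text
the job is handed in; nothing more can be done
None
```

I handed the job in at about 32 s: the tray is turned round and fully home with its lip outwards, and the latch is pressed down to its stop. My first insertion hit the mouth rim at about 93 N, under the 120 N limit, and I realigned. I last saw both candles in the tray just before inserting it; one still showed at the end. The bystanders were not touched.

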